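# Fit a keyed filter cell on a detector port and hold it home

## Task

Fit the filter on the upright detector port: first thread the thicker of the two spacer rings down over the port until it lies flat on the spring seat and let go of it, then lower the knurled filter cell over the port, turn it until the keyways hidden in its bore drop over the three pins, and push it fully home so that the spring seat is pressed right down. Finish while still gripping the cell and holding it pushed home, so that a colleague can tighten its set screws; do not disturb the other things on the breadboard.

Things in the scene. Friction and masses are not known exactly. Their poses are not given: they have to be found in the camera images.
- mount (a point): On the axis of the detector's upright lens port, level with the top of its spring seat at rest, 78 mm above the breadboard; z up. The bolted-down detector is a grey finned box on an aluminium foot 108 x 100 mm; box top 56 mm high, then a neck 68 mm wide to 62 mm and 54 mm wide to 70 mm. Around the port, above this point: a pilot 40.4 mm wide up to 4 mm, tapering to 36 mm at 7 mm.
- port_top (a point): Centre of the top of the port, 32 mm above the mount point. The steel spigot is 31 mm in diameter, tapering over its last 3.5 mm to 25 mm at the top.
- pins (a point): On the port's axis, level with the tops of its three pins, 22 mm above the mount point. The pins stand out radially, 120 degrees apart, 5 mm thick, reaching 19.5 mm from the axis. Their direction differs each time, whatever the yaw of this point, and is not given: look or feel for it.
- seat (a joint): Spring seat, a steel disc of 56 mm diameter around the port: 0 m = up at rest, 0.004 m = pressed down to its stop. It takes 5 N to start it and 10 N to reach the stop; it springs back when released.
- spacer: The thicker spacer ring: dark steel, 58 mm outer diameter, 42.4 mm bore, 12 mm thick, 90 g, flat on the breadboard; origin at the centre of its underside, z along its axis. It passes over the pins and fits the pilot; seated, its underside is level with the mount point.
- filter_cell: Filter cell: black knurled collar, 58 mm diameter, 32 mm high, glass in its top, 130 to 210 g; origin at the centre of its underside. Blind bore from below 33 mm wide, 26.5 mm deep, three keyways 9 mm wide reaching 20.7 mm from the axis, at 0, 120, 240 deg from its x; not seen from outside.
- cell_top (a point): Centre of the filter cell's top face. Out of line the cell rests on the pins, underside 22 mm above the mount point; within about 0.1 rad of line it can go down (some place within any 120 deg turn), to 12 mm on the thick spacer and 8 mm pushed home.
- thin_spacer: The thinner spacer ring: same dark steel, 58 mm outer diameter and 42.4 mm bore, only 5 mm thick; origin at the centre of its underside. Not wanted: leave it. The two rings change places.
- driver: Black-handled screwdriver, 170 mm long, 26 mm thick handle, lying on the breadboard; origin under its middle. Bystander.
- lens_holder: Lens in a ring on a post and black base 75 x 58 mm, 137 mm high; origin at the centre of its underside. Bystander.
- screw_tray: Grey divided tray of small screws, 80 x 55 x 22 mm; origin at the centre of its underside. Bystander.
There are look-alikes about, which are no part of the job. Of the things that look like the spacer, take the one that is farthest to the robot's left at the start.

How it is judged:
By the outcome, as a careful person would: the job done as asked, in the order asked, and still so for the second after the job is handed in, while the arm keeps its last pose, push and grip.
It also fails if it takes over 59 s, if anything falls off the work surface, if the arm or the gripper's body presses on something with over 40 N, if the wrist force passes 120 N, or if a joint passes its speed limit or range.

## Robot

A 6-joint arm with a two-finger parallel gripper is mounted at the origin on the work surface. World frame = base frame: x ahead of the robot, y to its left, z up, the work surface at z = 0. Lengths are in m, angles in rad, forces in N, time in s.
With the tool pointing down it reaches from about 0.375 to 0.9 m from the base axis. Payload 3.1 kg.
Tool frame: the origin (TCP) lies at the very end of the fingers, on their centre line; the grasp point (between the pads) lies 19 mm behind it (manip.grasp_offset is the distance from the TCP to the grasp point, in m); x points along the fingers, z is the direction in which the jaws open and shut, and the axes are right-handed (so a half turn about x gives the same grasp; the last joint's range is limited). The gripper opens to 85 mm and grips with 20 to 120 N. Pads are 22 mm wide; open, the fingers measure 114 mm over their backs; the gripper's body (76 mm by 85 mm) begins 54 mm behind the grasp point. The pads swing forward as they close: fully open they stand 13 mm farther back than shut.
Start: joints at [1.115, 0.527, 1.433, -0, 1.181, -0.178], TCP at [0.171, 0.601, 0.231] pointing down, gripper open.
Joint ranges: [-3.08, 3.08], [-0.75, 2.2], [0.22, 2.44], [-1.43, 4.57], [0, 2.65], [-2.85, 2.85]. Speed limits (rad/s): [2.79, 2.79, 3.14, 3.14, 3.14, 3.14].

## Interface

Orientations are given as a unit quaternion [x, y, z, w].
In Python, from station import manip gives the robot as it stands.
- The arm moves only by the tool send_rows, never from a script. Its argument "steps" is a list that holds one entry, the list of rows, each a list of 5 numbers: the closure, from 0 (fully open) to 1 (shut), then the shift along the world's x, y, z in m, then the turn about the world's z in rad. A call has 1 to 8 rows; each row is the pose to reach, as a shift and turn from the pose commanded when the call began; what a row does not reach only later rows make up. A row lasts 1/8 s, in which the tool goes at most 62.5 mm and 10.7 degrees, less where a joint would pass 70% of its speed; a pose out of reach is approached as far as the arm can. A call with a gripper value outside its range is refused whole. The fingers move at their own pace and stop on an object; "grip_force" is the grip in N (left out, the last holds). Time passes only in rows, so rows that repeat a pose let the fingers close. It gives the time, the measured TCP pose, the force and the opening at its end, in the units of the state.
- manip.sense(): the state, without advancing time (a new reading comes with each control period).
- manip.snapshot(name): name is "scene" or "top"; returns the picture (384x512x3 uint8, red, green, blue); there is no depth.
- manip.camera_params(name): a dict with "fx", "fy", "cx", "cy" (pixels), "T" (4x4, takes a point from camera to world coordinates). Camera axes: x right, y down, z forward; pixel columns grow to the right and rows downward; lengths in m; the calibration is good to about 2 mm. A picture is of the moment at which its call begins. camera_params takes no time and is no camera call.
- manip.sign_off(): hands the job in, once; it reports no verdict.
The state is a dict: "t": time; "q": joint angles; "qd": joint speeds; "tau": joint torques, N m; "tcp_pos": TCP position; "tool_rot": TCP orientation; "force": force on the tool from outside, world axes, zero at the start; "ft_torque": the same for the moment, N m; "finger_gap": opening from 0.0 (shut) to 1.0 (fully open).
Only numpy, scipy, OpenCV 4.12 (cv2) and the standard library are available. Lean on these libraries where they do the work, as an engineer would, in place of code of your own. Each camera call takes 0.05 s, during which the arm holds its last target.

## Working session

There is one attempt and no reset: what is moved stays moved. The work goes in short steps, Python scripts to look and compute and a tool call to move; the robot and the scene stay as the last step left them, time stands still between calls to the robot, and variables do not carry over. Pictures are saved under pics/ and viewed, and the job is handed in when it is done.

Besides the shell and the picture viewer there is one more tool, called after ">>>" as a command line: name --argument value ..., lists and objects as JSON in quotes. send_rows: Moves the arm, as the interface text tells. Its arguments: {"type":"object","properties":{"steps":{"type":"array","items":{"type":"array","items":{"type":"array","items":{"type":"number"}}}},"grip_force":{"type":"number"}},"required":["steps"]}

```bash
mkdir -p pics; ls
python3 - <<'E'
from station import manip
import cv2
s=manip.sense();print(s)
print(manip.grasp_offset)
for n in("scene","top"):
    im=manip.snapshot(n);cv2.imwrite(f"pics/{n}0.png",im[:,:,::-1]);p=manip.camera_params(n);print(n,{k:(v if k!="T" else v.round(4).tolist()) for k,v in p.items()})
E
```

```text
pics
{'t': 0.0, 'q': array([ 1.11546729e+00,  5.28438488e-01,  1.43389856e+00,  3.58876702e-05,
        1.18135015e+00, -1.78529802e-01]), 'qd': array([ 0.00072671, -0.00088663, -0.00145625,  0.00140614, -0.00087584,
        0.00204534]), 'tau': array([ 9.86930463e-04, -4.42346442e+01, -1.78027582e+01, -1.90784258e-04,
        8.30252218e-03, -1.24035139e-05]), 'tcp_pos': array([0.17046747, 0.60057934, 0.23035178]), 'tool_rot': array([-0.42655973,  0.56486678,  0.42591193,  0.56353469]), 'force': array([-0.3029551 , -0.12321668, -0.52239726]), 'ft_torque': array([ 0.0228066 ,  0.06280702, -0.00336606]), 'finger_gap': 0.998940612888238}
0.0187
scene {'fx': 359.45165455732797, 'fy': 359.45165455732797, 'cx': 249.5262342516068, 'cy': 186.7165419388918, 'T': [[0.0013, 0.8091, -0.5877, 1.0355], [0.9999, -0.0071, -0.0076, -0.0068], [-0.0103, -0.5876, -0.8091, 0.6874], [0.0, 0.0, 0.0, 1.0]]}
top {'fx': 382.61475074870725, 'fy': 382.61475074870725, 'cx': 259.74291130412655, 'cy': 187.390712684611, 'T': [[-0.0106, -0.9861, 0.1661, 0.439], [-0.9998, 0.0135, 0.0165, -0.0128], [-0.0185, -0.1658, -0.986, 0.8401], [0.0, 0.0, 0.0, 1.0]]}
```

View pics/scene0.png

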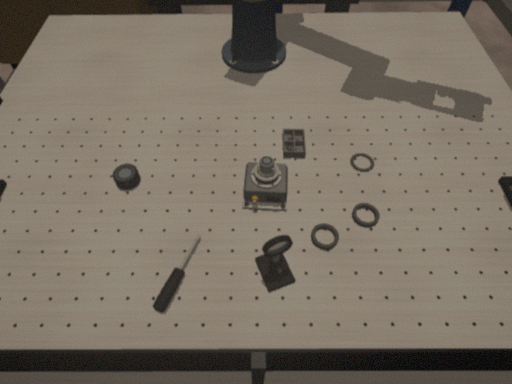

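View pics/top0.png

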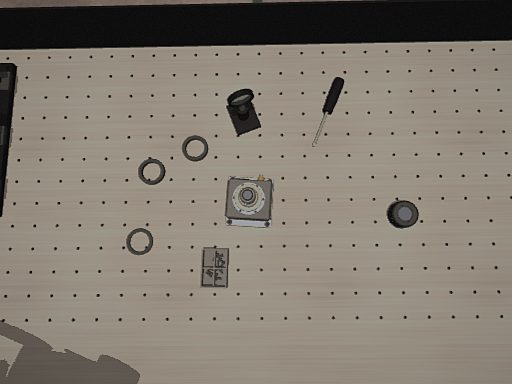

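```bash
cat > h.py <<'E'
import numpy as np,cv2
from station import manip
def ray(n,u,v):
    p=manip.camera_params(n);T=p["T"]
    d=T[:3,:3]@np.array([(u-p["cx"])/p["fx"],(v-p["cy"])/p["fy"],1.]);return T[:3,3],d
def plane(n,u,v,z):
    o,d=ray(n,u,v);return o+d*(z-o[2])/d[2]
def tri(a,b):
    o1,d1=ray("scene",*a);o2,d2=ray("top",*b)
    A=np.stack([d1,-d2],1);s=np.linalg.lstsq(A,o2-o1,rcond=None)[0]
    p,q=o1+s[0]*d1,o2+s[1]*d2;return (p+q)/2,np.linalg.norm(p-q)
def proj(n,P):
    p=manip.camera_params(n);c=np.linalg.inv(p["T"])@np.append(P,1);return p["fx"]*c[0]/c[2]+p["cx"],p["fy"]*c[1]/c[2]+p["cy"]
def crop(f,x,y,w,h,k,out):
    im=cv2.imread(f)[y:y+h,x:x+w];cv2.imwrite(out,cv2.resize(im,None,fx=k,fy=k,interpolation=cv2.INTER_CUBIC))
E
python3 - <<'E'
from h import *
a=cv2.imread("pics/scene0.png")[135:260,300:395];b=cv2.imread("pics/top0.png")[130:265,115:220]
a=cv2.resize(a,(95*4,125*4),interpolation=2);b=cv2.resize(b,(400,514),interpolation=2)[:500]
cv2.imwrite("pics/rings.png",np.hstack([a,b]))
crop("pics/top0.png",215,165,70,70,8,"pics/det_top.png")
crop("pics/scene0.png",235,145,65,70,8,"pics/det_sc.png")
for uv in((195,148),(152,171),(139,241),(403,214)):print(uv,plane("top",*uv,0.006).round(3))
E
```

```text
(195, 148) [0.672 0.146 0.006]
(152, 171) [0.62  0.242 0.006]
(139, 241) [0.465 0.265 0.006]
(403, 214) [ 0.517 -0.309  0.006]
```

View pics/rings.png

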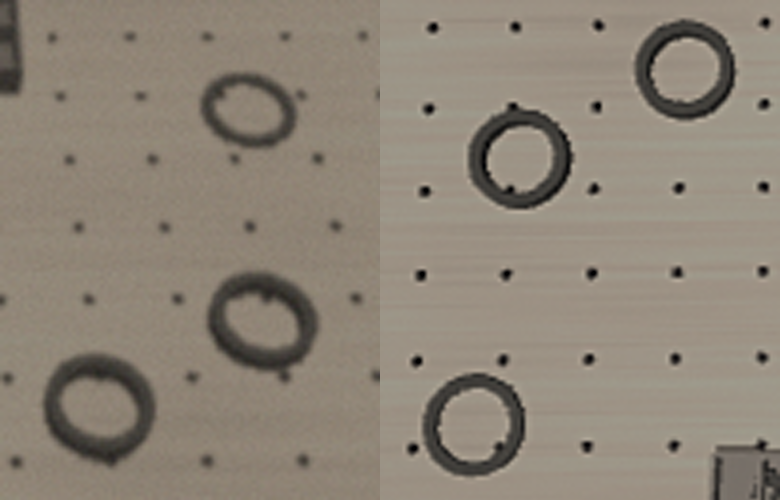

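View pics/det_top.png

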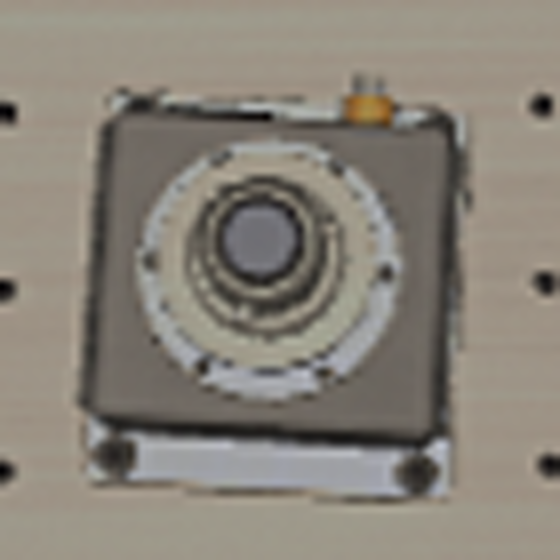

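View pics/det_sc.png

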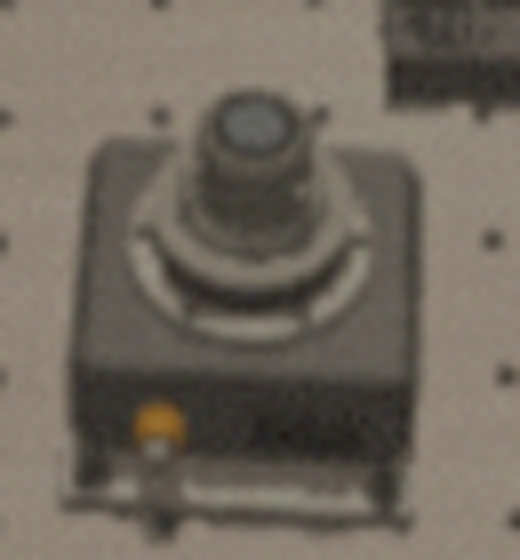

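Run:
```python
from h import *
def cen(f,x,y,r,K=8):
    im=cv2.imread(f,0)[y-r:y+r,x-r:x+r];im=cv2.resize(im,None,fx=K,fy=K,interpolation=cv2.INTER_LINEAR)
    bg=np.percentile(im,80);fg=np.percentile(im,4);m=(im<(bg+fg)/2).astype(np.uint8)
    m=cv2.morphologyEx(m,cv2.MORPH_OPEN,np.ones((17,17)))
    c=cv2.findContours(m,cv2.RETR_EXTERNAL,cv2.CHAIN_APPROX_NONE)[0];c=max(c,key=cv2.contourArea)
    M=cv2.moments(c);(a,b),ax,an=cv2.fitEllipse(c)
    u=lambda p:((p+.5)/K-.5)
    return np.array([u(M["m10"]/M["m00"])+x-r,u(M["m01"]/M["m00"])+y-r]),np.array(ax)/K,cv2.contourArea(c)/K/K
for nm,s,t,r in(("A",(324,237),(195,148),18),("B",(366,215),(152,171),18),("C thin",(362,162),(139,241),18),("cell",(126,177),(403,214),21)):
    a=cen("pics/scene0.png",*s,r);b=cen("pics/top0.png",*t,r)
    P,e=tri(a[0],b[0]);print(nm,a[0].round(2),a[1].round(1),b[0].round(2),b[1].round(1),"P",P.round(4),"err",round(e,4))
# port disc
for f in("scene","top"):
    im=cv2.imread(f"pics/{f}0.png");
    x,y=(266,160) if f=="scene" else(247,195)
    print(f);print((im[y-9:y+10,x-10:x+11].astype(int)[:,:,0]-im[y-9:y+10,x-10:x+11].astype(int)[:,:,2]))
```

```text
A [324.32 236.64] [26.2 28.2] [194.75 147.95] [25.9 26.2] P [0.6722 0.1465 0.0045] err 0.0013
B [365.14 215.19] [24.1 28. ] [151.41 171.19] [26.4 26.8] P [0.6198 0.243  0.0049] err 0.0013
C thin [361.73 162.23] [18.4 24.3] [139.33 241.2 ] [26.3 27.6] P [0.4647 0.2649 0.0012] err 0.0013
cell [126.25 177.01] [26.3 27.7] [402.28 213.82] [27.8 31.6] P [ 0.5163 -0.3048  0.0151] err 0.0005
scene
[[-26 -27 -26 -22 -26 -27 -26 -28 -27 -24 -26 -27 -22 -26 -24 -27 -25 -27
  -23 -26 -26]
 [-26 -28 -27 -25 -28 -28 -24 -27 -27 -25 -23 -26 -24 -25 -20 -28 -25 -26
  -26 -23 -26]
 [-24 -27 -26 -27 -27 -26 -25 -24 -26 -27 -24 -24 -26 -25 -25 -26 -25 -24
  -25 -25 -25]
 [-27 -23 -26 -28 -27 -26 -27 -27 -26 -25 -25 -26 -25 -23 -26 -29 -23 -24
  -23 -26 -24]
 [-25 -26 -26 -25 -28 -26 -26 -26 -26 -23 -22 -23 -23 -24 -24 -21 -23 -24
  -27 -25 -23]
 [-26 -24 -23 -23 -23 -26 -23 -22 -17 -16 -17 -17 -18 -20 -21 -26 -22 -23
  -23 -23 -23]
 [-26 -25 -26 -25 -23 -22 -20 -15 -11  -9 -11  -5 -13 -14 -13 -20 -26 -24
  -21 -22 -22]
 [-24 -28 -25 -25 -24 -20 -15  -6  -7  -5  -7  -4  -6  -6 -10 -14 -20 -22
  -18 -16 
[... 1980 characters left out ...]
6 -13 -18 -12  -1   5   5   4   5   5   5   4  -1 -10 -16 -12
   -9 -21 -15]
 [-21 -15 -19 -13 -14 -14 -10   0   5   5   5   5   4  -1  -6 -15 -16 -10
  -13 -20 -16]
 [-21 -16 -17 -15 -12 -18 -17 -10  -6  -5   0  -3  -6  -7 -12 -15 -11  -7
  -17 -19 -14]
 [-18 -17 -17 -17 -11 -11 -17 -17 -11  -9  -8  -7 -11 -18 -17 -14  -8  -9
  -21 -18 -16]
 [-19 -17 -15 -16 -14  -9 -10 -15 -17 -18 -18 -19 -17 -14 -11  -6  -6 -18
  -21 -16 -16]
 [-21 -20 -17 -16 -20 -14  -9  -9 -11 -11 -13 -13 -10  -9  -8 -10 -14 -22
  -16 -12 -14]
 [-17 -18 -19 -15 -16 -18 -18 -12 -14 -11  -7  -8  -7  -8 -15 -19 -22 -18
  -12 -15 -15]
 [-20 -20 -18 -19 -16 -16 -18 -11 -16 -13 -11 -14 -15 -17 -23 -20 -16 -13
  -12 -14 -15]]
```

Run:
```python
from h import *
from scipy.spatial.transform import Rotation as R
def disc(f,x,y,thr,K=8,r=12):
    im=cv2.imread(f"pics/{f}0.png").astype(np.float32)[y-r:y+r,x-r:x+r];d=im[:,:,0]-im[:,:,2]
    d=cv2.resize(cv2.GaussianBlur(d,(0,0),.6),None,fx=K,fy=K,interpolation=cv2.INTER_LINEAR)
    m=(d>thr).astype(np.uint8);c=cv2.findContours(m,0,1)[0]
    c=min([k for k in c if cv2.contourArea(k)>15*64],key=lambda k:np.hypot(*(k.mean((0,1))-r*K)))
    (a,b),ax,an=cv2.fitEllipse(cv2.convexHull(c));return np.array([(a+.5)/K-.5+x-r,(b+.5)/K-.5+y-r]),np.array(ax)/K
for ts,tt in((-10,-4),(-8,-2),(-11,-6)):
    a=disc("scene",266,160,ts);b=disc("top",247,194,tt);P,e=tri(a[0],b[0]);print(a,b,"port",P.round(4),round(e,4))
s=manip.sense();print(R.from_quat(s["tool_rot"]).as_matrix().round(3))
for z in(0,.0049):print("ringB top on z",plane("top",151.41,171.19,z).round(4),plane("scene",365.14,215.19,z).round(4))
```

```text
(array([266.55303288, 160.53008366]), array([7.34330606, 9.27183342])) (array([247.12063217, 194.41859818]), array([9.70754433, 9.86782551])) port [0.5486 0.0237 0.1099] 0.0003
(array([266.46744919, 160.46402931]), array([6.60271358, 8.11702251])) (array([247.08669853, 194.3982296 ]), array([9.26051998, 9.3566885 ])) port [0.5486 0.0237 0.1101] 0.0006
(array([266.55474567, 160.59073544]), array([7.81235313, 9.68360424])) (array([247.13831711, 194.44451141]), array([10.17397404, 10.26093197])) port [0.5486 0.0237 0.1097] 0.0003
[[-0.001 -0.962  0.273]
 [-0.002  0.273  0.962]
 [-1.     0.    -0.002]]
ringB top on z [0.6209 0.2451 0.    ] [0.6169 0.2441 0.    ]
ringB top on z [0.6199 0.2436 0.0049] [0.6198 0.2423 0.0049]
```

>>> send_rows --steps '[[[0, 0.06, -0.045, 0, 0], [0, 0.12, -0.09, 0, 0], [0, 0.17, -0.135, -0.02, 0], [0, 0.22, -0.18, -0.04, 0], [0, 0.27, -0.22, -0.06, 0], [0, 0.32, -0.26, -0.08, 0], [0, 0.37, -0.3, -0.1, 0], [0, 0.42, -0.335, -0.12, 0]]]'

```text
t: 1.1
tcp_pos: [0.55, 0.2959, 0.127]
tool_rot: [-0.426, 0.565, 0.426, 0.564]
force: [1.1, 1.1, 0.8]
finger_gap: 1.001
```

>>> send_rows --steps '[[[0, 0.03, -0.023, -0.03, 0], [0, 0.03, -0.023, -0.03, 0]]]'

```text
t: 1.35
tcp_pos: [0.5796, 0.2715, 0.0949]
tool_rot: [-0.425, 0.567, 0.426, 0.564]
force: [-0.1, -0.0, 0.8]
finger_gap: 1.001
```

Run:
```python
from h import *
s=manip.sense();print(s["t"],s["tcp_pos"],s["force"],s["q"].round(2))
for n in("scene","top"):cv2.imwrite(f"pics/{n}1.png",manip.snapshot(n)[:,:,::-1])
a=cv2.imread("pics/scene1.png")[140:270,290:430];b=cv2.imread("pics/top1.png")[110:240,90:230]
cv2.imwrite("pics/h1.png",cv2.resize(np.hstack([a,b]),None,fx=2.8,fy=2.8,interpolation=2))
```

```text
1.35 [0.57957686 0.27151161 0.09489134] [-0.09299487 -0.03417699  0.75262911] [ 0.26  0.72  1.5  -0.    0.93 -1.03]
```

View pics/h1.png

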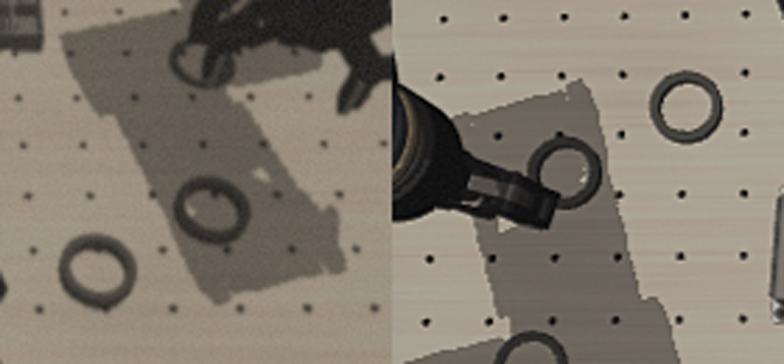

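>>> send_rows --steps '[[[0, 0.02, -0.014, 0, 0], [0, 0.04, -0.0285, 0, 0], [0, 0.04, -0.0285, -0.02, 0], [0, 0.04, -0.0285, -0.02, 0]]]'

```text
t: 1.95
tcp_pos: [0.6167, 0.2453, 0.0755]
tool_rot: [-0.425, 0.566, 0.427, 0.562]
force: [-0.0, -0.4, 0.3]
finger_gap: 1.001
```

>>> send_rows --steps '[[[0, 0.003, -0.0023, -0.03, 0], [0, 0.003, -0.0023, -0.055, 0], [0, 0.003, -0.0023, -0.074, 0], [0, 0.003, -0.0023, -0.074, 0]]]'

```text
t: 2.45
tcp_pos: [0.62, 0.2437, 0.0021]
tool_rot: [-0.426, 0.565, 0.427, 0.563]
force: [-0.0, -0.5, 0.6]
finger_gap: 1.002
```

Run:
```python
from h import *
s=manip.sense();print(s["t"],s["tcp_pos"],s["force"],s["q"].round(2))
for n in("scene","top"):cv2.imwrite(f"pics/{n}2.png",manip.snapshot(n)[:,:,::-1])
a=cv2.imread("pics/scene2.png")[140:270,290:430];b=cv2.imread("pics/top2.png")[110:240,90:230]
cv2.imwrite("pics/h2.png",cv2.resize(np.hstack([a,b]),None,fx=2.8,fy=2.8,interpolation=2))
```

```text
2.45 [0.62000821 0.2436765  0.00210745] [-0.04736479 -0.4934318   0.63738371] [ 0.21  0.88  1.45  0.    0.82 -1.09]
```

View pics/h2.png

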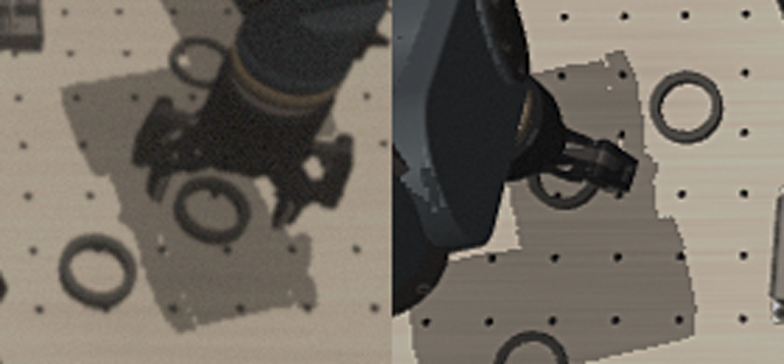

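>>> send_rows --grip_force 30 --steps '[[[0.3, 0, 0, 0, 0], [0.5, 0, 0, 0, 0], [0.7, 0, 0, 0, 0], [0.7, 0, 0, 0, 0], [0.7, 0, 0, 0, 0]]]'

```text
t: 3.18
tcp_pos: [0.6227, 0.2437, 0.0057]
tool_rot: [-0.427, 0.564, 0.426, 0.565]
force: [-1.3, -0.8, 5.0]
finger_gap: 0.647
```

Run:
```python
from h import *
s=manip.sense();print(s["t"],s["tcp_pos"],s["force"],s["finger_gap"])
for n in("scene","top"):cv2.imwrite(f"pics/{n}3.png",manip.snapshot(n)[:,:,::-1])
a=cv2.imread("pics/scene3.png")[140:270,290:430];b=cv2.imread("pics/top3.png")[110:240,90:230]
cv2.imwrite("pics/h3.png",cv2.resize(np.hstack([a,b]),None,fx=2.8,fy=2.8,interpolation=2))
```

```text
3.175 [0.62267567 0.24372717 0.00573355] [-1.3436584  -0.80557904  4.95249564] 0.6470656065488204
```

View pics/h3.png

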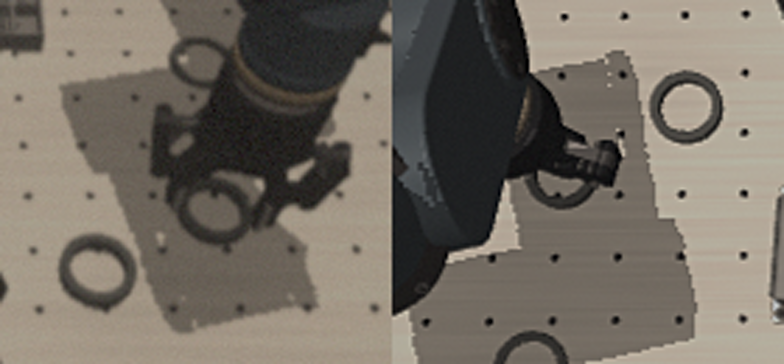

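>>> send_rows --steps '[[[0.7, 0, 0, 0.02, 0], [0.7, 0, 0, 0.06, 0], [0.7, 0, 0, 0.12, 0], [0.7, 0, 0, 0.15, 0], [0.7, 0, 0, 0.15, 0]]]'

```text
t: 3.9
tcp_pos: [0.6242, 0.2442, 0.1586]
tool_rot: [-0.428, 0.561, 0.425, 0.567]
force: [0.3, 0.2, -1.0]
finger_gap: 0.649
```

Run:
```python
from h import *
s=manip.sense();print(s["t"],s["tcp_pos"],s["force"],s["finger_gap"])
for n in("scene","top"):cv2.imwrite(f"pics/{n}4.png",manip.snapshot(n)[:,:,::-1])
a=cv2.imread("pics/scene4.png")[140:270,290:430];b=cv2.imread("pics/top4.png")[110:240,90:230]
cv2.imwrite("pics/h4.png",cv2.resize(np.hstack([a,b]),None,fx=2.8,fy=2.8,interpolation=2))
```

```text
3.9 [0.62420146 0.2442336  0.15856196] [ 0.26961747  0.1653886  -1.0389225 ] 0.6486818901439713
```

View pics/h4.png

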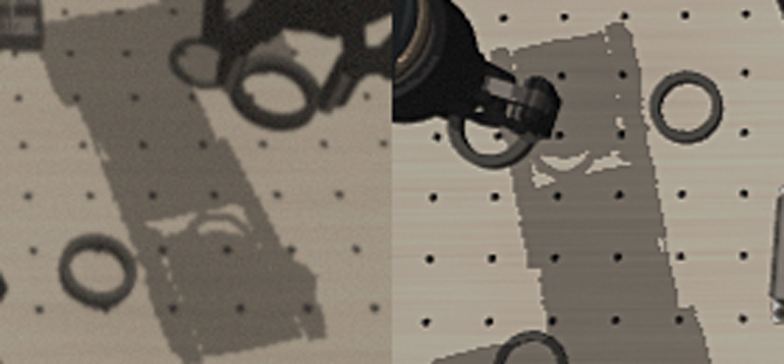

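>>> send_rows --steps '[[[0.7, -0.015, -0.045, 0, 0], [0.7, -0.03, -0.09, 0, 0], [0.7, -0.045, -0.135, 0, 0], [0.7, -0.06, -0.18, 0, 0], [0.7, -0.0756, -0.2205, 0, 0], [0.7, -0.0756, -0.2205, 0, 0], [0.7, -0.0756, -0.2205, 0, 0]]]'

```text
t: 4.88
tcp_pos: [0.5457, 0.0233, 0.1528]
tool_rot: [-0.425, 0.565, 0.427, 0.564]
force: [-0.4, 0.7, -0.6]
finger_gap: 0.648
```

Run:
```python
from h import *
from scipy.spatial.transform import Rotation as R
s=manip.sense();print(s["t"],s["tcp_pos"],s["force"],s["finger_gap"]);print(R.from_quat(s["tool_rot"]).as_matrix().round(4))
for n in("scene","top"):cv2.imwrite(f"pics/{n}5.png",manip.snapshot(n)[:,:,::-1])
a=cv2.imread("pics/scene5.png")[80:220,190:330];b=cv2.imread("pics/top5.png")[110:250,170:310]
cv2.imwrite("pics/h5.png",cv2.resize(np.hstack([a,b]),None,fx=2.8,fy=2.8,interpolation=2))
```

```text
4.875 [0.54574774 0.0233398  0.15283932] [-0.43813669  0.7297288  -0.62913439] 0.6479033445728254
[[-2.300e-03 -9.617e-01  2.740e-01]
 [ 8.000e-04  2.740e-01  9.617e-01]
 [-1.000e+00  2.400e-03  1.000e-04]]
```

View pics/h5.png

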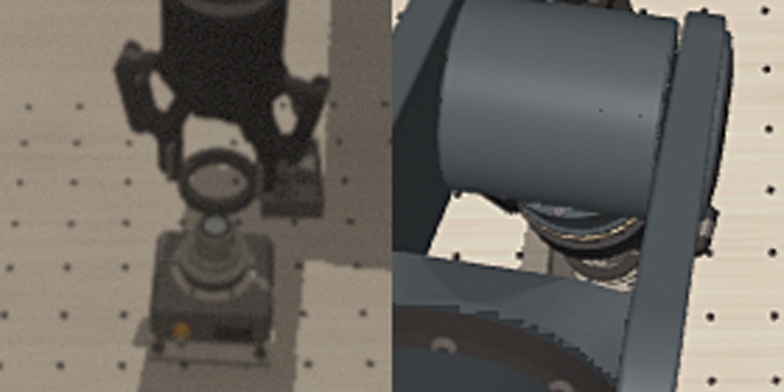

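Run:
```python
from h import *
im=manip.snapshot("scene")[:,:,::-1];cv2.imwrite("pics/scene6.png",im)
K=8;x,y,w,h=240,120,56,60
c=cv2.resize(im[y:y+h,x:x+w],None,fx=K,fy=K,interpolation=2)
g=cv2.cvtColor(c,6);m=(g>62).astype(np.uint8)
n,l,st,ce=cv2.connectedComponentsWithStats(m)
cs=cv2.findContours(m,cv2.RETR_LIST,1)[0]
for k in cs:
    A=cv2.contourArea(k)
    if 3000<A<60000:
        M=cv2.moments(k);u=(M["m10"]/M["m00"]+.5)/K-.5+x;v=(M["m01"]/M["m00"]+.5)/K-.5+y
        e=cv2.fitEllipse(k);print(A/64,u,v,np.array(e[1])/K,e[2]);cv2.drawContours(c,[k],-1,(0,0,255),1)
        if 120<v<150:
            for z in(.145,.15,.155,.16):print(z,plane("scene",u,v,z).round(4))
print(manip.sense()["tcp_pos"])
print(proj("scene",(.5486,.0237,.155)))
# expected ellipse aspect for level ring
P=manip.camera_params("scene");o=P["T"][:3,3];d=np.array([.5486,.0237,.155])-o;print("aspect level",-d[2]/np.linalg.norm(d))
cv2.imwrite("pics/h6.png",c)
```

```text
209.234375 267.90987105767556 144.5450691384761 [13.02808475 20.55800819] 90.4201889038086
0.145 [0.5357 0.0257 0.145 ]
0.15 [0.5403 0.0254 0.15  ]
0.155 [0.5449 0.0251 0.155 ]
0.16 [0.5496 0.0248 0.16  ]
54.15625 291.82868700711674 123.16351702250432 [8.04665756 9.53362083] 146.9562530517578
0.145 [0.4746 0.0787 0.145 ]
0.15 [0.4798 0.0779 0.15  ]
0.155 [0.4849 0.0771 0.155 ]
0.16 [0.4901 0.0763 0.16  ]
309.859375 266.5678745818836 128.98119841830132 [17.52611732 29.979105  ] 104.23197174072266
0.145 [0.4914 0.0243 0.145 ]
0.15 [0.4964 0.024  0.15  ]
0.155 [0.5014 0.0237 0.155 ]
0.16 [0.5064 0.0234 0.16  ]
[0.54641648 0.02417538 0.15347989]
(np.float64(267.2660240363031), np.float64(145.90581098056128))
aspect level 0.7372316503875338
```

View pics/h6.png

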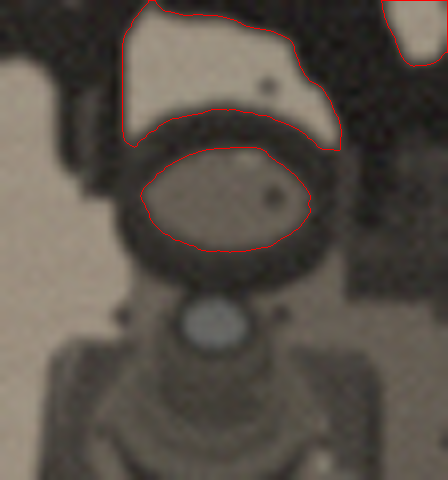

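>>> send_rows --steps '[[[0.7, 0.005, -0.0014, -0.01, 0], [0.7, 0.005, -0.0014, -0.03, 0], [0.7, 0.005, -0.0014, -0.035, 0], [0.7, 0.005, -0.0014, -0.035, 0]]]'

```text
t: 5.52
tcp_pos: [0.5512, 0.022, 0.1184]
tool_rot: [-0.426, 0.564, 0.427, 0.564]
force: [-0.3, -0.7, -1.5]
finger_gap: 0.655
```

Run:
```python
from h import *
im=manip.snapshot("scene")[:,:,::-1];cv2.imwrite("pics/scene7.png",im)
crop("pics/scene7.png",230,115,70,75,8,"pics/h7.png");s=manip.sense();print(s["tcp_pos"],s["force"])
```

```text
[0.55157295 0.02191447 0.11895783] [-0.13814807 -0.94527877 -1.57995599]
```

View pics/h7.png

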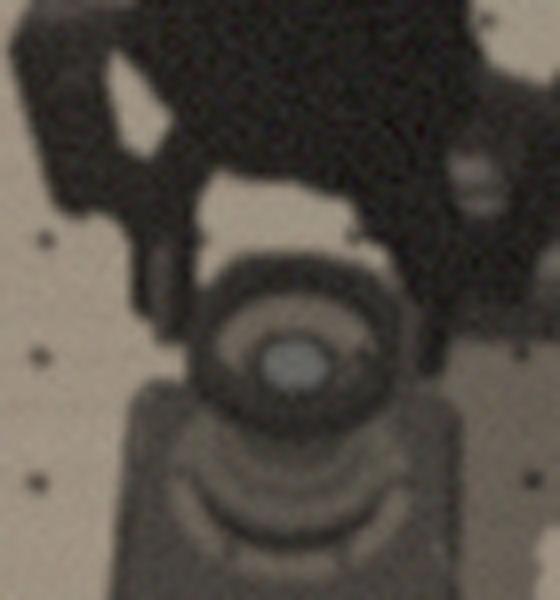

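Run:
```python
from h import *
im=cv2.imread("pics/scene7.png");g=cv2.cvtColor(im,6)
print(g[150:170,250:288])
```

```text
[[ 61  50  36  36  67  97  81  58  44  44  48  44  43  35  43  41  40  43
   41  34  44  41  47  35  43  50  48  64  77  74  52  25  33  38  30  34
   36  29]
 [ 60  43  36  36  50  61  55  51  42  46  37  38  43  50  48  51  58  59
   53  50  49  39  39  40  47  50  45  52  63  62  50  34  32  32  31  35
   32  33]
 [ 57  45  39  37  45  54  51  48  44  42  48  56  66  74  83  83  85  82
   77  78  71  59  53  47  35  44  48  48  48  54  56  46  30  42  27  27
   28  37]
 [ 60  46  37  35  47  53  47  45  44  49  66  77  84  89  93  96  97  93
   91  95  89  85  76  57  50  37  43  49  47  45  58  59  46  39  33  26
   34  39]
 [ 58  45  39  36  45  51  46  44  52  73  88  93  95  95  94 100  92  95
   99  93  93  93  91  84  69  50  38  44  50  44  56  61  54  39  33  33
   34  41]
 [ 60  44  34  45  47  50  43  54  75  90  99  92  95  90  93  93  90  96
   92  94  95  94  95  94  86  70  44  42  46  44  59  60  50  36  36  36
   41  42]
 [ 59  44  40  46  51  48  53  66  88  98  96  95  92  75  75  77  74  72
   75  80  89  96  97  99  98  86  58  48  49  43  58  59  45  38  26  3
[... 1380 characters left out ...]
  47  43  41  39  44  53  64  62  63  66  65  63  65
   77  93]
 [ 66  66  62  60  70  72  63  52  42  32  45  45  46  48  47  50  45  50
   49  50  46  48  46  41  39  41  47  57  64  70  64  69  66  67  63  65
   68  81]
 [ 65  68  63  67  77  85  79  62  51  45  40  40  40  44  39  45  40  43
   43  45  39  40  42  44  42  47  62  73  74  66  61  65  67  66  63  63
   61  66]
 [ 65  64  70  79  84  85  87  75  70  61  48  48  38  41  43  42  39  40
   44  41  44  38  40  47  56  69  80  84  75  72  62  62  65  66  65  60
   56  64]
 [ 60  69  74  88  86  89  83  74  81  69  59  55  53  49  41  42  44  44
   46  47  49  48  53  62  73  78  81  87  84  72  67  70  63  61  66  57
   49  67]]
```

Run:
```python
from h import *
for z in(.114,.119,.124):print(z,proj("scene",(.5486,.0237,z)))
import numpy as np
# top of inner-hole predicted (far edge) : visible = bottom-face? far edge upper limit of hole is the lower of top-face/bottom-face far edges
for xx in(.5456,.5486,.5516):print(xx,[round(proj("scene",(xx-.0212,.0237,z))[1],2) for z in(.113,.125)],[round(proj("scene",(xx+.029,.0237,z))[1],2) for z in(.113,.125)])
g=cv2.cvtColor(cv2.imread("pics/scene7.png"),6);print(g[142:176,262:272].mean(1).round())
```

```text
0.114 (np.float64(266.6833710309092), np.float64(159.2610967076955))
0.119 (np.float64(266.7516511424467), np.float64(157.69601356108458))
0.124 (np.float64(266.8206760573085), np.float64(156.11385839885938))
0.5456 [np.float64(150.87), np.float64(147.06)] [np.float64(169.29), np.float64(165.57)]
0.5486 [np.float64(151.94), np.float64(148.12)] [np.float64(170.44), np.float64(166.72)]
0.5516 [np.float64(153.0), np.float64(149.19)] [np.float64(171.59), np.float64(167.88)]
[148. 148. 146. 139. 102.  61.  45.  41.  40.  50.  76.  91.  95.  93.
  80.  70.  78.  85.  90.  89.  78.  62.  49.  47.  48.  42.  41.  46.
  55.  60.  64.  74.  79.  76.]
```

>>> send_rows --steps '[[[0.7, 0, 0.0005, -0.008, 0], [0.7, 0, 0.0005, -0.016, 0], [0.7, 0, 0.0005, -0.022, 0], [0.7, 0, 0.0005, -0.028, 0], [0.7, 0, 0.0005, -0.028, 0]]]'

```text
t: 6.2
tcp_pos: [0.5509, 0.0222, 0.0904]
tool_rot: [-0.426, 0.565, 0.427, 0.564]
force: [-0.6, -0.8, -1.1]
finger_gap: 0.647
```

>>> send_rows --steps '[[[0.7, 0, 0, -0.002, 0], [0.7, 0, 0, -0.004, 0], [0.7, 0, 0, -0.006, 0], [0.7, 0, 0, -0.006, 0]]]'

```text
t: 6.7
tcp_pos: [0.5512, 0.0222, 0.0849]
tool_rot: [-0.426, 0.564, 0.426, 0.564]
force: [-0.3, 0.5, -0.9]
finger_gap: 0.647
```

>>> send_rows --steps '[[[0.7, 0, 0, -0.0015, 0], [0.7, 0, 0, -0.003, 0], [0.7, 0, 0, -0.003, 0]]]'

```text
t: 7.08
tcp_pos: [0.5515, 0.0222, 0.0825]
tool_rot: [-0.426, 0.564, 0.426, 0.564]
force: [-0.9, 0.2, 5.5]
finger_gap: 0.646
```

>>> send_rows --steps '[[[0.5, 0, 0, 0, 0], [0.2, 0, 0, 0, 0], [0, 0, 0, 0, 0], [0, 0, 0, 0.003, 0], [0, 0, 0, 0.003, 0]]]'

```text
t: 7.7
tcp_pos: [0.5515, 0.0222, 0.0852]
tool_rot: [-0.426, 0.564, 0.426, 0.564]
force: [0.5, 0.3, -1.0]
finger_gap: 0.999
```

Run:
```python
from h import *
im=manip.snapshot("scene")[:,:,::-1];cv2.imwrite("pics/scene8.png",im)
crop("pics/scene8.png",225,130,80,75,8,"pics/h8.png");s=manip.sense();print(s["tcp_pos"],s["force"],s["finger_gap"])
```

```text
[0.55143832 0.02221603 0.08506944] [0.16644332 0.46434608 0.02262444] 0.998139223914457
```

View pics/h8.png

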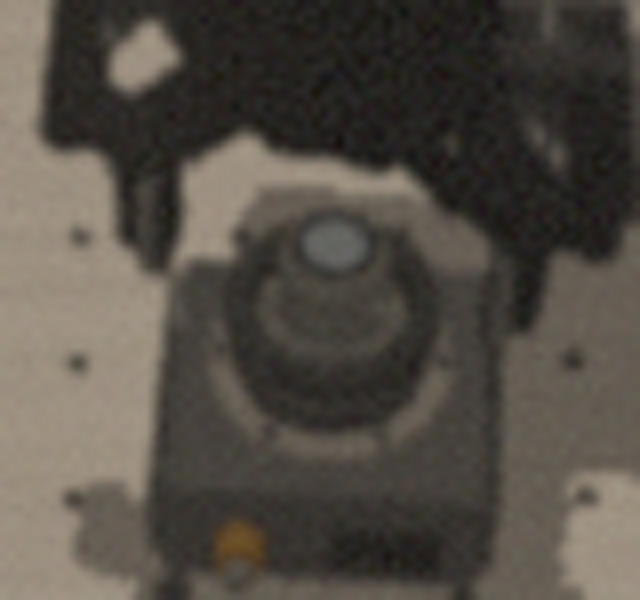

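>>> send_rows --steps '[[[0, 0, 0, 0.03, 0], [0, 0, 0, 0.08, 0], [0, 0, 0, 0.11, 0], [0, -0.005, -0.05, 0.11, 0], [0, -0.01, -0.11, 0.11, 0], [0, -0.015, -0.17, 0.1, 0], [0, -0.02, -0.23, 0.08, 0], [0, -0.03, -0.28, 0.05, 0]]]'

```text
t: 8.75
tcp_pos: [0.5221, -0.2608, 0.1354]
tool_rot: [-0.427, 0.564, 0.425, 0.565]
force: [1.0, 0.6, 1.3]
finger_gap: 0.998
```

>>> send_rows --steps '[[[0, -0.003, -0.03, -0.02, 0], [0, -0.005, -0.045, -0.02, 0], [0, -0.005, -0.045, -0.02, 0], [0, -0.005, -0.045, -0.02, 0]]]'

```text
t: 9.25
tcp_pos: [0.5169, -0.3017, 0.116]
tool_rot: [-0.427, 0.564, 0.426, 0.564]
force: [0.5, 0.8, -0.4]
finger_gap: 0.997
```

Run:
```python
from h import *
s=manip.sense();print(s["t"],s["tcp_pos"],s["force"],s["q"].round(2))
for n in("scene","top"):cv2.imwrite(f"pics/{n}9.png",manip.snapshot(n)[:,:,::-1])
a=cv2.imread("pics/scene9.png")[100:230,60:200];b=cv2.imread("pics/top9.png")[140:270,340:480]
cv2.imwrite("pics/h9.png",cv2.resize(np.hstack([a,b]),None,fx=2.8,fy=2.8,interpolation=2))
a=cv2.imread("pics/scene9.png")[140:210,230:305];b=cv2.imread("pics/top9.png")[165:235,210:285]
cv2.imwrite("pics/h9b.png",cv2.resize(np.hstack([a,b]),None,fx=5.2,fy=5.2,interpolation=2))
```

```text
9.25 [ 0.51687564 -0.30165201  0.1160498 ] [ 0.53808519  0.83590063 -0.40132884] [-0.72  0.64  1.6   0.    0.9  -2.01]
```

View pics/h9.png

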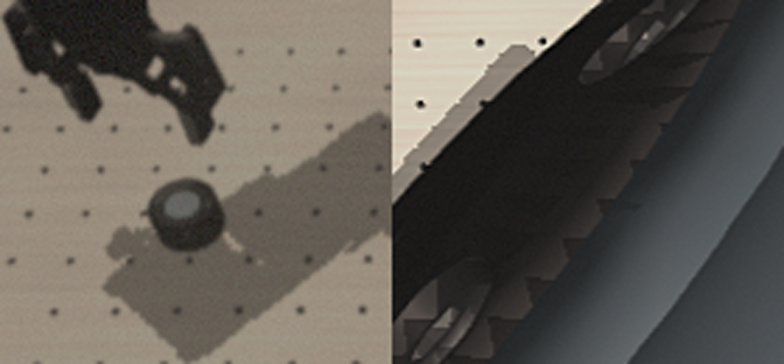

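View pics/h9b.png

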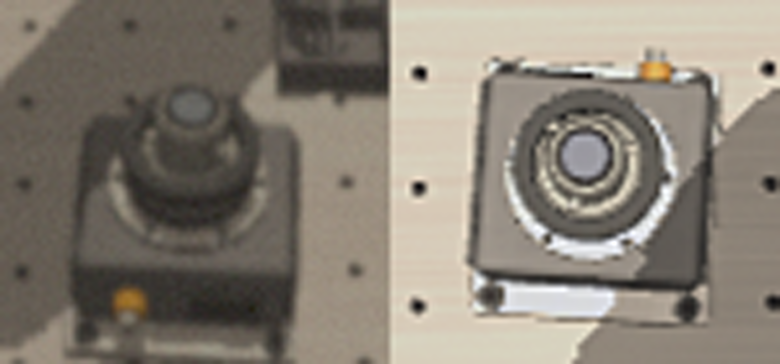

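>>> send_rows --steps '[[[0, -0.0006, -0.003, -0.03, 0], [0, -0.0006, -0.003, -0.07, 0], [0, -0.0006, -0.003, -0.096, 0], [0, -0.0006, -0.003, -0.105, 0], [0, -0.0006, -0.003, -0.105, 0]]]'

```text
t: 9.98
tcp_pos: [0.516, -0.3052, 0.0102]
tool_rot: [-0.426, 0.564, 0.427, 0.564]
force: [-0.4, -0.8, 1.0]
finger_gap: 1.001
```

>>> send_rows --grip_force 60 --steps '[[[0.3, 0, 0, 0, 0], [0.5, 0, 0, 0, 0], [0.7, 0, 0, 0, 0], [0.7, 0, 0, 0, 0], [0.7, 0, 0, 0, 0]]]'

```text
t: 10.6
tcp_pos: [0.5167, -0.3064, 0.012]
tool_rot: [-0.427, 0.564, 0.425, 0.564]
force: [0.6, 1.6, 4.8]
finger_gap: 0.657
```

Run:
```python
from h import *
s=manip.sense();print(s["t"],s["tcp_pos"],s["force"],s["q"].round(2))
for n in("scene",):cv2.imwrite(f"pics/{n}10.png",manip.snapshot(n)[:,:,::-1])
crop("pics/scene10.png",85,130,90,75,7,"pics/h10.png")
```

```text
10.6 [ 0.51666436 -0.30641229  0.01196334] [0.64816332 1.56648709 4.78534224] [-0.72  0.81  1.64  0.    0.7  -2.02]
```

View pics/h10.png

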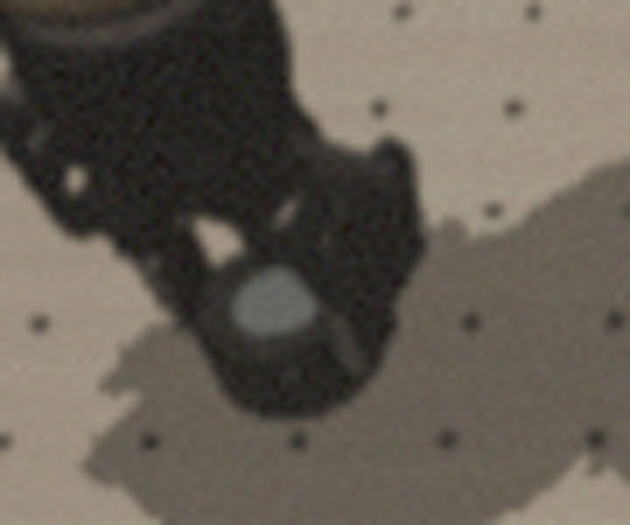

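>>> send_rows --steps '[[[0.7, 0, 0, 0.03, 0], [0.7, 0, 0, 0.08, 0], [0.7, 0, 0.02, 0.13, 0], [0.7, 0.008, 0.07, 0.15, 0], [0.7, 0.014, 0.13, 0.15, 0], [0.7, 0.02, 0.19, 0.15, 0], [0.7, 0.026, 0.25, 0.15, 0], [0.7, 0.032, 0.3, 0.15, 0]]]'

```text
t: 11.65
tcp_pos: [0.5474, -0.0035, 0.1607]
tool_rot: [-0.427, 0.564, 0.426, 0.564]
force: [1.2, 0.5, -2.1]
finger_gap: 0.653
```

>>> send_rows --steps '[[[0.7, 0, 0.025, 0, 0], [0.7, 0, 0.03, 0, 0], [0.7, 0, 0.03, 0, 0], [0.7, 0, 0.03, 0, 0]]]'

```text
t: 12.15
tcp_pos: [0.5479, 0.023, 0.1601]
tool_rot: [-0.426, 0.565, 0.426, 0.565]
force: [-0.6, -0.2, -1.4]
finger_gap: 0.647
```

Run:
```python
from h import *
s=manip.sense();print(s["t"],s["tcp_pos"],s["force"],s["q"].round(2),s["finger_gap"])
for n in("scene",):cv2.imwrite(f"pics/{n}11.png",manip.snapshot(n)[:,:,::-1])
crop("pics/scene11.png",225,110,80,75,8,"pics/h11.png")
```

```text
12.15 [0.54791119 0.02295848 0.16013879] [-0.63168802 -0.15527682 -1.37041868] [-0.16  0.52  1.7  -0.    0.92 -1.45] 0.647337207566164
```

View pics/h11.png

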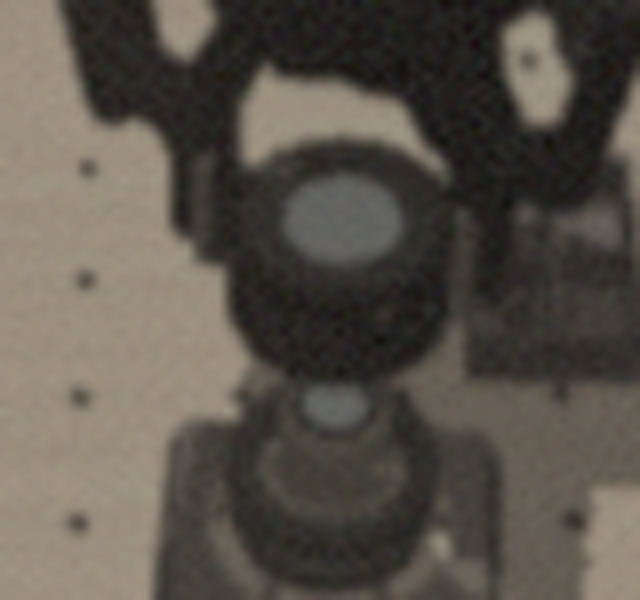

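Run:
```python
from h import *
im=cv2.imread("pics/scene11.png");K=8;x,y=225,110
c=cv2.resize(im[y:y+75,x:x+80],None,fx=K,fy=K,interpolation=2).astype(int)
m=((c.sum(2)/3>75)&(c[:,:,0]-c[:,:,2]>-13)).astype(np.uint8)
m=cv2.morphologyEx(m,2,np.ones((9,9)))
for k in cv2.findContours(m,0,1)[0]:
    if cv2.contourArea(k)<2000: continue
    (a,b),ax,_=cv2.fitEllipse(k);u=(a+.5)/K-.5+x;v=(b+.5)/K-.5+y
    print(u,v,np.array(ax)/K,[plane("scene",u,v,z).round(4)[:2] for z in(.11,.176,.180,.184)])
```

```text
267.36605072021484 137.0224208831787 [10.70173645 14.56086636] [array([0.4811, 0.0273]), array([0.5444, 0.0234]), array([0.5483, 0.0232]), array([0.5521, 0.0229])]
```

>>> send_rows --steps '[[[0.7, 0.0006, 0.0005, -0.015, 0], [0.7, 0.0006, 0.0005, -0.03, 0], [0.7, 0.0006, 0.0005, -0.036, 0], [0.7, 0.0006, 0.0005, -0.04, 0], [0.7, 0.0006, 0.0005, -0.044, 0], [0.7, 0.0006, 0.0005, -0.044, 0]]]'

```text
t: 12.95
tcp_pos: [0.549, 0.0242, 0.116]
tool_rot: [-0.427, 0.564, 0.426, 0.564]
force: [0.9, -3.8, -3.4]
finger_gap: 0.652
```

>>> send_rows --steps '[[[0.7, 0, -0.001, 0, 0], [0.7, 0, -0.001, -0.002, 0], [0.7, 0, -0.001, -0.004, 0], [0.7, 0, -0.001, -0.006, 0], [0.7, 0, -0.001, -0.006, 0]]]'

```text
t: 13.58
tcp_pos: [0.5486, 0.0238, 0.1115]
tool_rot: [-0.427, 0.564, 0.426, 0.564]
force: [-1.9, -0.5, 9.3]
finger_gap: 0.65
```

>>> send_rows --steps '[[[0.7, 0, 0, -0.001, -0.06], [0.7, 0, 0, -0.001, -0.12], [0.7, 0, 0, -0.001, -0.18], [0.7, 0, 0, -0.001, -0.24], [0.7, 0, 0, -0.001, -0.3]]]'

```text
t: 14.2
tcp_pos: [0.5501, 0.0226, 0.1114]
tool_rot: [-0.339, 0.621, 0.336, 0.623]
force: [-2.0, -3.7, 11.6]
finger_gap: 0.651
```

>>> send_rows --steps '[[[0.7, 0, 0, 0, -0.06], [0.7, 0, 0, 0, -0.12], [0.7, 0, 0, 0, -0.18], [0.7, 0, 0, 0, -0.24], [0.7, 0, 0, 0, -0.3]]]'

```text
t: 14.82
tcp_pos: [0.5495, 0.0221, 0.1113]
tool_rot: [-0.242, 0.664, 0.239, 0.666]
force: [-2.0, -6.0, 13.1]
finger_gap: 0.651
```

>>> send_rows --steps '[[[0.7, 0, -0.0005, 0, -0.06], [0.7, -0.0003, -0.001, 0, -0.12], [0.7, -0.0003, -0.001, 0, -0.18], [0.7, -0.0003, -0.001, 0, -0.24], [0.7, -0.0003, -0.001, 0, -0.3]]]'

```text
t: 15.45
tcp_pos: [0.5489, 0.0216, 0.111]
tool_rot: [-0.139, 0.693, 0.137, 0.694]
force: [-2.2, -3.0, 8.5]
finger_gap: 0.654
```

>>> send_rows --steps '[[[0.7, 0, -0.0003, -0.0005, -0.06], [0.7, -0.0003, -0.0006, -0.0005, -0.12], [0.7, -0.0003, -0.0006, -0.0005, -0.18], [0.7, -0.0003, -0.0006, -0.0005, -0.24], [0.7, -0.0003, -0.0006, -0.0005, -0.3]]]'

```text
t: 16.08
tcp_pos: [0.5472, 0.0223, 0.1083]
tool_rot: [-0.032, 0.707, 0.033, 0.706]
force: [0.3, -0.3, -1.3]
finger_gap: 0.658
```

Run:
```python
from h import *
s=manip.sense();print(s["t"],s["tcp_pos"],s["force"],s["ft_torque"],s["q"].round(2))
```

```text
16.075 [0.5472191  0.02228715 0.10827169] [ 0.31237376 -0.30771468 -1.34528608] [-0.22907775  0.02136627  0.06218067] [-0.16  0.6   1.73  0.    0.81 -0.26]
```

>>> send_rows --steps '[[[0.7, 0, 0, -0.001, 0], [0.7, 0, 0, -0.002, 0], [0.7, 0, 0, -0.003, 0], [0.7, 0, 0, -0.003, 0]]]'

```text
t: 16.58
tcp_pos: [0.5474, 0.0222, 0.1053]
tool_rot: [-0.033, 0.707, 0.033, 0.706]
force: [-0.3, -0.8, -1.9]
finger_gap: 0.651
```

Run:
```python
from h import *
s=manip.sense();print(s["t"],s["tcp_pos"],s["force"],s["ft_torque"],s["q"].round(2))
```

```text
16.575 [0.54742003 0.02218095 0.10525429] [-0.3082391  -0.84158564 -1.85227096] [-0.19905083  0.06643296 -0.02462988] [-0.16  0.61  1.74 -0.    0.8  -0.26]
```

>>> send_rows --grip_force 80 --steps '[[[0.7, 0, 0, -0.0015, 0], [0.7, 0, 0, -0.003, 0], [0.7, 0, 0, -0.0045, 0], [0.7, 0, 0, -0.0045, 0]]]'

```text
t: 17.08
tcp_pos: [0.5476, 0.0221, 0.1012]
tool_rot: [-0.033, 0.706, 0.033, 0.706]
force: [-1.5, -1.0, 1.5]
finger_gap: 0.646
```

>>> send_rows --steps '[[[0.7, 0, 0, -0.001, 0], [0.7, 0, 0, -0.002, 0], [0.7, 0, 0, -0.003, 0], [0.7, 0, 0, -0.003, 0]]]'

```text
t: 17.58
tcp_pos: [0.5476, 0.0221, 0.0986]
tool_rot: [-0.033, 0.706, 0.033, 0.706]
force: [-3.6, -1.2, 5.6]
finger_gap: 0.645
```

>>> send_rows --steps '[[[0.7, 0, 0, -0.001, 0], [0.7, 0, 0, -0.002, 0], [0.7, 0, 0, -0.002, 0], [0.7, 0, 0, -0.002, 0]]]'

```text
t: 18.08
tcp_pos: [0.5476, 0.0221, 0.098]
tool_rot: [-0.033, 0.706, 0.033, 0.706]
force: [-5.1, -1.1, 16.4]
finger_gap: 0.648
```

>>> send_rows --steps '[[[0.7, -0.0008, 0, 0, 0], [0.7, -0.0008, 0, -0.0015, 0], [0.7, -0.0008, 0, -0.0015, 0], [0.7, -0.0008, 0, -0.0015, 0]]]'

```text
t: 18.58
tcp_pos: [0.5476, 0.0221, 0.098]
tool_rot: [-0.034, 0.705, 0.033, 0.707]
force: [-6.4, -1.1, 25.6]
finger_gap: 0.647
```

Run:
```python
from h import *
s=manip.sense();print(s["t"],s["tcp_pos"],s["force"],s["ft_torque"])
for n in("scene","top"):cv2.imwrite(f"pics/{n}12.png",manip.snapshot(n)[:,:,::-1])
crop("pics/scene12.png",225,120,80,75,8,"pics/h12.png")
im=cv2.imread("pics/scene12.png");K=8;x,y=225,110
c=cv2.resize(im[y:y+75,x:x+80],None,fx=K,fy=K,interpolation=2).astype(int)
m=((c.sum(2)/3>75)&(c[:,:,0]-c[:,:,2]>-13)).astype(np.uint8)
m=cv2.morphologyEx(m,2,np.ones((9,9)))
for k in cv2.findContours(m,0,1)[0]:
    if cv2.contourArea(k)<2000: continue
    (a,b),ax,_=cv2.fitEllipse(k);u=(a+.5)/K-.5+x;v=(b+.5)/K-.5+y
    print(u,v,np.array(ax)/K,[plane("scene",u,v,z).round(4)[:2] for z in(.114,.118,.122)])
for z in(.118,.122,.132):print(z,proj("scene",(.5486,.0237,z)))
```

```text
18.575 [0.54757741 0.0220633  0.09795208] [-6.4230694  -1.12807342 25.6188013 ] [-0.16651436  1.27369885 -0.01962527]
0.118 (np.float64(266.73793592330674), np.float64(158.01038707109706))
0.122 (np.float64(266.7929759367244), np.float64(156.74878694406792))
0.132 (np.float64(266.93269579736796), np.float64(153.54619699194353))
```

View pics/h12.png

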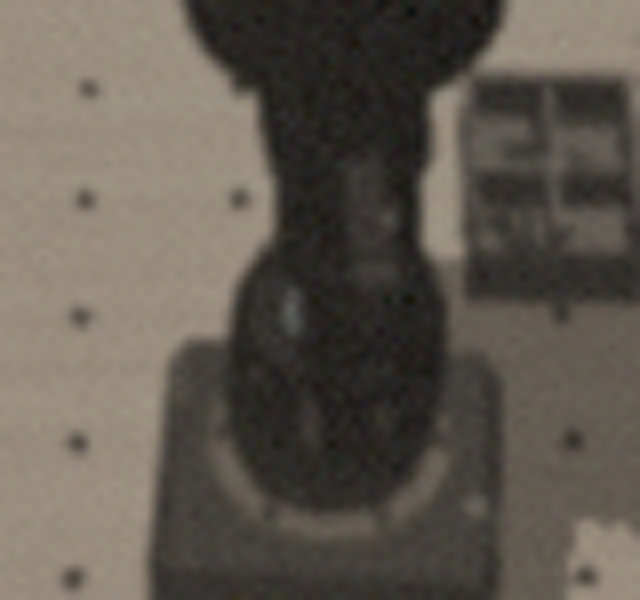

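Run:
```python
from h import *
for f in("8","9","12"):
    g=cv2.cvtColor(cv2.imread(f"pics/scene{f}.png"),6).astype(float);print(f,g[176:194,263:271].mean(1).round().astype(int))
for z in(.090,.086,.078,.074):print(z,[round(proj("scene",(.5486+.029,.0237,z))[1],2)])
```

```text
8 [50 48 42 43 49 49 42 53 79 93 92 78 68 68 66 64 57 53]
9 [66 55 44 44 51 52 45 56 79 94 96 79 74 92 95 84 63 55]
12 [39 39 41 43 43 46 46 55 78 90 92 78 68 66 67 63 57 52]
0.09 [np.float64(177.3)]
0.086 [np.float64(178.46)]
0.078 [np.float64(180.75)]
0.074 [np.float64(181.88)]
```

>>> send_rows --steps '[[[0.7, 0.0005, 0, 0, 0], [0.7, 0.0005, 0, 0, 0], [0.7, 0.0005, 0, 0, 0], [0.7, 0.0005, 0, 0, 0]]]'

```text
t: 19.18
tcp_pos: [0.5476, 0.0221, 0.0979]
tool_rot: [-0.034, 0.706, 0.033, 0.707]
force: [-6.8, -0.7, 25.9]
finger_gap: 0.652
```

Run:
```python
from h import *
for n in("scene","top"):cv2.imwrite(f"pics/{n}13.png",manip.snapshot(n)[:,:,::-1])
```

```text
(no output)
```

View pics/scene13.png

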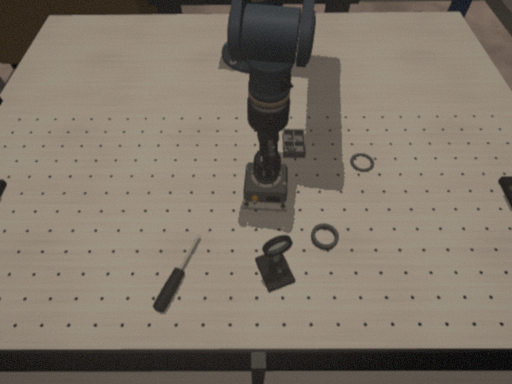

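```bash
python3 -c "
from station import manip
print(manip.sign_off()); s=manip.sense(); print(s['t'],s['tcp_pos'],s['force'])"
```

```text
the job is handed in; nothing more can be done
None
the job is handed in; nothing more can be done
```

The filter is fitted. The thick spacer lies on the spring seat, and the cell is keyed over the pins and held fully home in the grip. I handed it in at about 19.3 s of the 59 s allowed.

- **Choosing the spacer:** Three rings were in view. In the scene picture, (324,237) and (366,215) were thick and (362,162) was thin. I took (366,215), the thick ring farthest to the robot's left. I lowered it over the port, felt contact at about 5.5 N and let go. Both views then showed it centred and flat.
- **Fitting the cell:** It rested on the pins at first, with the tool at 111.5 mm. After turning it about 1.2 rad, it dropped and then slid down freely. It met the spacer at about 101 mm and came to a hard stop at 98 mm, which puts its underside about 8 mm above the mount point.
- **Last checks:** The cell did not move when I raised the push from 16 to 26 N. About 26 N down is still applied, with the grip set to 80 N. The other things look unmoved in the last scene picture.

Three checks were weaker than I would like:
- **Side force:** About 6–7 N along x remained at the end. Two small x corrections did not remove it.
- **Seat:** No picture shows the seat fully pressed, because a finger hides that side. The hard stop, the tool height and a faint shift at the spacer's lower edge all agree with it being down.
- **Last top picture:** I took it but did not view it.

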